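Close the open lids on the lab bench

ROBOT

A 7-joint arm with a two-finger parallel gripper is mounted at the origin on a cart in front of the work surface, level with it; the furniture and walls round the work are solid. World frame = base frame: x ahead of the robot, y to its left, z up, the work surface at z = 0. Lengths are in m, angles in rad, forces in N, time in s.
With the tool pointing down it reaches from about 0.4 to 0.9 m from the base axis. Payload 5.5 kg.
Tool frame: the origin (TCP) lies midway between the tips of the shut fingers; the grasp point (between the pads) lies 19 mm behind it (manip.grip_depth is the distance from the TCP to the grasp point, in m); z points along the fingers, x is the direction in which the jaws open and shut, and the axes are right-handed (so a half turn about z gives the same grasp; the last joint's range is limited). The gripper opens to 92 mm and grips with 3 to 60 N. Pads are 19 mm wide; open, the fingers measure 130 mm over their backs; the gripper's body (75 mm by 190 mm) begins 47 mm behind the grasp point.
Start: joints at [1.534, 0.501, -0.427, 1.55, 0.221, 1.138, -0.21], TCP at [0.192, -0.621, 0.227] pointing down, gripper open.
Joint ranges: [-2.88, 2.88], [-0.31, 2.03], [-1.54, 1.56], [0.2, 2.42], [-1.41, 4.55], [0.19, 2.02], [-2.57, 2.57]. Speed limits (rad/s): [2.57, 2.57, 3.14, 3.14, 3.14, 3.14, 3.14].

INTERFACE

Orientations are given as a unit quaternion [x, y, z, w].
In Python, from bench import manip, effector, viewer gives the robot as it stands. Calls block until the motion is done:
- manip.move_pose(position, orientation): joint-space move of the TCP to a pose.
- manip.servo_line(position, ori=None, vel=0.15): straight line of the TCP; ori=None keeps the orientation; vel is the mean speed in m/s.
- manip.movej(angles): joint-space move.
- effector.open_jaws() and effector.close(f_grip=None): open the fingers fully, or close them until they stop; f_grip is the grip in N (None keeps the last).
- manip.sleep(seconds).
- manip.solve_ik(position, orientation): joint angles nearest the present ones, or None.
- viewer.get_image(name): name is "scene" or "top"; returns the picture (384x512x3 uint8, red, green, blue); there is no depth.
- viewer.get_calibration(name): a dict with "vfov" (degrees; the focal length in pixels is half the picture's height over the tangent of half this angle, whatever the lens; pixels are square), "cx", "cy" (the principal point, pixels), "dist_coeffs" ([k1, k2, p1, p2, k3] as OpenCV has them; the pictures are not rectified), "eye" and "attitude" of the camera in the world. Camera axes: x right, y down, z forward; pixel columns grow to the right and rows downward; lengths in m; the calibration is good to about 2 mm. A picture is of the moment at which its call begins. get_calibration takes no time and is no camera call.
A pose or a line that the arm cannot do raises manip.PlanningError and nothing moves.
- manip.hand_in(): hands the job in, once; it reports no verdict.
Readings, each from a call of its own:
- manip.current_clock(): time.
- manip.current_q(): joint angles.
- manip.current_joint_velocities(): joint speeds.
- manip.current_tau(): joint torques, N m.
- manip.current_tool_pos(): TCP position.
- manip.current_tcp_rot(): TCP orientation.
- manip.current_force(): force on the tool from outside, world axes, zero at the start.
- manip.current_wrist_torque(): the same for the moment, N m.
- manip.current_finger_gap(): finger opening in m.
Only numpy, scipy, OpenCV 4.12 (cv2) and the standard library are available. Lean on these libraries where they do the work, as an engineer would, in place of code of your own. Each camera call takes 0.05 s, during which the arm holds its last target. There are 200 camera calls.

TASK

Close up the bench in front of the robot against dust: on it, the lid of the small domed centrifuge and the lid of one of the two tip boxes stand open, tilted back on their hinges. Push both lids fully shut with the fingertips. Only push: lift nothing off the bench, do not shove the centrifuge or the tip boxes along the bench, leave the other tip box shut and the things standing around where they are.

Things in the scene. Friction and masses are not known exactly. Their poses are not given: they have to be found in the camera images.
- centrifuge: small bench centrifuge, 153 x 127 x 123 mm with its lid shut: a boxy grey-blue base 83 mm high under a round dark domed lid, loose on the bench, 1.4 kg. Origin: centre of its underside. Its own x points from the front to the hinge side, z up.
- centrifuge_hinge (a point): middle of the centrifuge lid's hinge line (70 mm along its own x from its origin, 88 mm up); the line runs along its y. The shut lid reaches 146 mm from here towards -x and is 126 mm wide; its outer face is a dome, 33 mm above the hinge line at 70 mm from it, 25 mm at 115 mm. Open at 1.4 rad the lid stands 0.23 m high, its dome facing +x, away from the robot.
- centrifuge_lid (a joint): angle of the centrifuge lid (rad), 0 to 1.48; 0 = shut, grows as the lid swings up and back about the hinge line. The hinge is stiff: the lid stays at any angle where it is left and does not fall; about 1 to 2 N at the front lip moves it.
- tips_a: the tip box that stands open: box of pipette tips, 122 x 66 mm, 72 mm high when shut (base 45 mm, clear hinged lid 26 mm deep), loose, 0.35 kg. The two tip boxes look alike and may stand in either order. Origin: centre of its underside. Its own x points from the front to the hinge side, z up.
- tips_a_hinge (a point): middle of the hinge line of the open tip box's lid (59 mm along the box's own x from its origin, 48 mm up); the line runs along its y. The shut lid reaches 120 mm from here towards -x and is 66 mm wide; its flat outer face lies 24 mm above the hinge line. Open, that face looks to +x, away from the robot, and the free end stands up to 0.17 m high.
- tips_a_lid (a joint): angle of the open tip box's lid (rad), 0 to 1.92; 0 = shut, grows as the lid swings up and back about the hinge line. The hinge is stiff: the lid stays at any angle where it is left and does not fall; less than 1 N at the free end moves it.
- tips_b: the other tip box, same size, mass and looks, its lid already shut. Origin: centre of its underside. Leave it alone.
- tips_b_lid (a joint): angle of the shut tip box's lid (rad), 0 = shut; it must stay shut.
- forceps: bystander: steel forceps lying flat between the task's things, 130 x 10 x 11 mm, origin at its middle on the bench
- pen: bystander: slim dark pen lying between the task's things, 145 x 12 x 9 mm, origin at its middle on the bench
- petri: bystander: petri dish 59 mm across, 14 mm high, farther back; origin at the centre of its underside
- label_roll: bystander: white roll of labels lying flat, 60 mm across, 26 mm high, farther back; origin at the centre of its underside
- bottle_small: bystander: small screw-capped bottle, 34 mm across, 64 mm high, to the left; origin at the centre of its underside
- beaker: bystander: beaker 71 mm across, 93 mm high, to the left; origin at the centre of its underside

How it is judged:
At the end, for the whole second after the job is handed in: All three lids are shut (each lid angle under 0.04 rad), and the centrifuge and both tip boxes stand upright (within 0.05 rad), still, and within 40 mm of where they stood (value of joint each of centrifuge_lid, tips_a_lid, tips_b_lid below 0.04 rad and angle between each of centrifuge, tips_a, tips_b's own z axis and vertical below 0.05 rad and distance of each of centrifuge, tips_a, tips_b from where it was at the start of the episode below 0.04 m and linear speed of each of centrifuge, tips_a, tips_b below 0.02 m/s); the robot touches nothing.
It fails at once if the centrifuge or a tip box is lifted (more than 12 mm off the bench), tipped over (0.35 rad) or shoved more than 40 mm (height (world z) of any of centrifuge, tips_a, tips_b above 0.012 m or angle between any of centrifuge, tips_a, tips_b's own z axis and vertical above 0.35 rad or distance of any of centrifuge, tips_a, tips_b from where it was at the start of the episode above 0.04 m).
It fails at once if the shut tip box is opened (lid past 0.15 rad) (value of joint tips_b_lid above 0.15 rad).
It fails at once if a bystander is lifted or moved more than 30 mm (distance of any of forceps, pen, petri, label_roll, bottle_small, beaker from where it was at the start of the episode above 0.03 m).
It also fails if it takes over 56 s, if anything falls off the work surface, if the arm or the gripper's body presses on something with over 40 N, if the wrist force passes 120 N, or if a joint passes its speed limit or range.

## Working session

There is one attempt and no reset: what is moved stays moved. The work goes in short steps, each a Python script; the robot and the scene stay as the last script left them, time stands still between calls to the robot, and variables do not carry over. Pictures are saved under pics/ and viewed, about 8 in all and at most 12, crops included, and the job is handed in when it is done.

```bash
mkdir -p pics
python3 - <<'E'
from bench import manip, effector, viewer
import cv2
for n in ("scene","top"):
    im=viewer.get_image(n); cv2.imwrite(f"pics/{n}0.png",cv2.resize(im[:,:,::-1],(768,576),interpolation=cv2.INTER_CUBIC))
    cv2.imwrite(f"pics/{n}0_raw.png",im[:,:,::-1])
    print(n,viewer.get_calibration(n))
print(manip.current_clock(),manip.current_tcp_rot(),manip.current_force(),manip.current_finger_gap())
E
```

```text
scene {'vfov': 52.87000342305476, 'cx': 252.75560386120037, 'cy': 189.11383633012719, 'dist_coeffs': array([-0.1216507,  0.       ,  0.       ,  0.       ,  0.       ]), 'eye': array([0.10615332, 0.94561746, 0.74093159]), 'attitude': array([-0.20130572,  0.85171454, -0.47331668,  0.10014823])}
top {'vfov': 50.64550786843773, 'cx': 256.1559540474991, 'cy': 193.42265988012264, 'dist_coeffs': array([-0.13948096,  0.        ,  0.        ,  0.        ,  0.        ]), 'eye': array([0.41299971, 0.03765103, 1.19311924]), 'attitude': array([ 0.71218411, -0.70051092,  0.03278672, -0.03167456])}
0.1 [ 8.04792201e-01 -5.93555979e-01 -7.08132605e-04 -5.58631568e-04] [-0.84988194 -1.18412175  0.2934506 ] 0.09192792741371998
```

View pics/scene0.png

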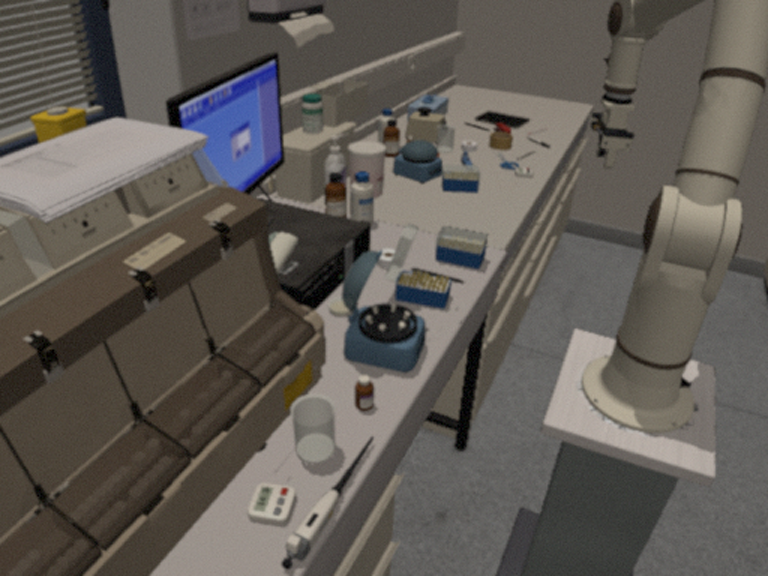

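View pics/top0.png

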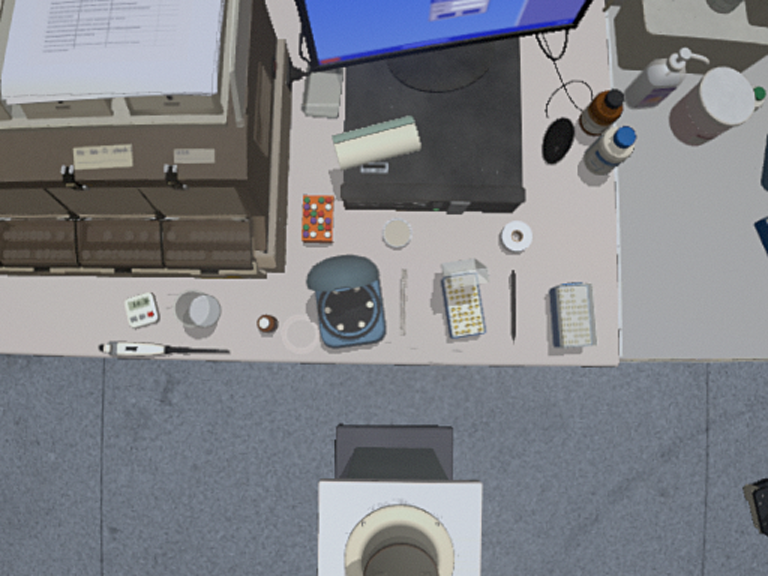

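The scene view shows both lids open. In the top view (768x576 pixels), the centrifuge is at about (350,305), the open tip box at (465,303) with its lid at (467,270), the shut box at (572,315), the forceps at (404,300) and the pen at (514,305). Next I'll take an enlarged crop to read the corners.

```bash
cat > h.py <<'E'
import numpy as np, cv2
from scipy.spatial.transform import Rotation as R
from bench import manip, effector, viewer
def cam(n):
    c=viewer.get_calibration(n); f=192/np.tan(np.radians(c["vfov"]/2))
    K=np.array([[f,0,c["cx"]],[0,f,c["cy"]],[0,0,1.]])
    return K,c["dist_coeffs"],np.array(c["eye"]),R.from_quat(c["attitude"]).as_matrix()
def ray(n,px):
    K,d,e,A=cam(n); u=cv2.undistortPoints(np.array(px,float).reshape(-1,1,2),K,d).reshape(-1,2)
    return e,np.c_[u,np.ones(len(u))]@A.T
def cast(n,px,z):
    e,r=ray(n,px); return e+r*((z-e[2])/r[:,2])[:,None]
def proj(n,P):
    K,d,e,A=cam(n); P=(np.array(P,float).reshape(-1,3)-e)@A
    return cv2.projectPoints(P,np.zeros(3),np.zeros(3),K,d)[0].reshape(-1,2)
E
python3 - <<'E'
from h import *
im=cv2.imread("pics/top0_raw.png")
c=im[160:240,195:405]; c=cv2.resize(c,(798,304),interpolation=cv2.INTER_CUBIC)
im2=cv2.imread("pics/scene0_raw.png"); c2=im2[150:250,210:340]; c2=cv2.resize(c2,(390,300),interpolation=cv2.INTER_CUBIC)
o=np.zeros((604,798,3),np.uint8); o[:304]=c; o[304:604,:390]=c2
o=o[:600]; cv2.imwrite("pics/crop1.png",o)
print(proj("top",[[.5,0,0],[.5,.1,.083],[0.6,-.3,0]]))
hsv=cv2.cvtColor(im,cv2.COLOR_BGR2HSV)
m=cv2.inRange(hsv,(98,90,30),(125,255,200)); m[:165]=0;m[240:]=0;m[:,:195]=0;m[:,410:]=0
m=cv2.morphologyEx(m,cv2.MORPH_CLOSE,np.ones((5,5)))
for k in cv2.findContours(m,0,2)[0]:
    if cv2.contourArea(k)>100:
        b=cv2.boxPoints(cv2.minAreaRect(k)); print(cv2.contourArea(k),b.round(1).tolist())
        for z in(.045,.083): print(z,cast("top",b,z)[:,:2].round(3).tolist())
E
```

```text
[[268.4685918  201.09866693]
 [233.02795078 198.31045528]
 [368.5913349  169.47480835]]
```

View pics/crop1.png

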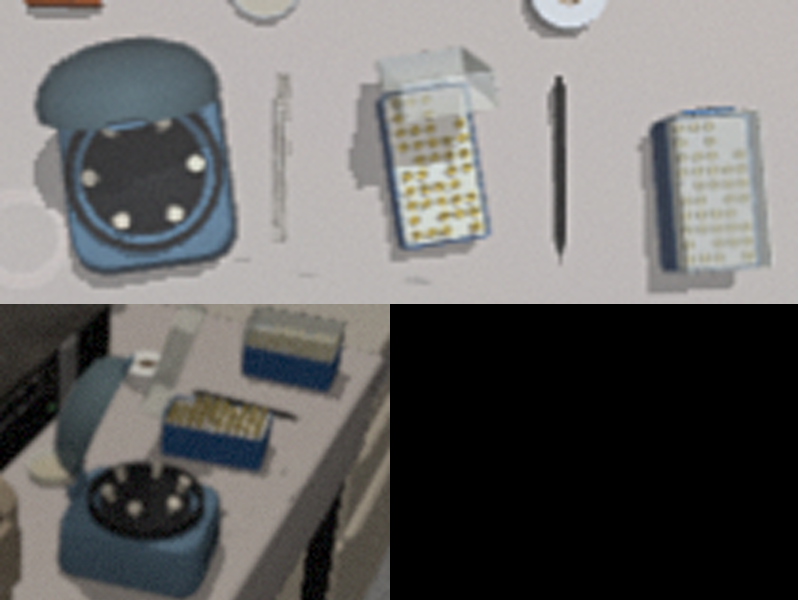

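The crop (3.8x) gives the tips_a rim corners as (404,247), (490,236), (378,97) and (465,85). The centrifuge's front edge runs about (90,272) to (225,258), its left side (62,150) to (75,255), and its right side (222,120) to (238,235).

Run:
```python
from h import *
f=lambda p:np.array(p,float)/3.8+[195,160]-.4
t=cast("top",f([[404,247],[490,236],[378,97],[465,85]]),.045)[:,:2]
print("tips",t.round(4).tolist(),"centre",t.mean(0))
xa=t[2:].mean(0)-t[:2].mean(0); ya=t[0]+t[2]-t[1]-t[3]; print("len",np.linalg.norm(xa),np.linalg.norm(ya)/2,"yaw",np.arctan2(xa[1],xa[0]),np.arctan2(-ya[0],ya[1]))
c=cast("top",f([[90,272],[225,258],[62,150],[75,255],[222,120],[238,235]]),.075)[:,:2]
print("cent",c.round(4).tolist())
fr=c[0]-c[1]; l=c[2]-c[3]; r=c[4]-c[5]
print("yaws",np.arctan2(-fr[0],fr[1]),np.arctan2(l[1],l[0]),np.arctan2(r[1],r[0]))
yaw=np.mean([np.arctan2(-fr[0],fr[1]),np.arctan2(l[1],l[0]),np.arctan2(r[1],r[0])])
X=np.array([np.cos(yaw),np.sin(yaw)]);Y=np.array([-X[1],X[0]])
print("y l/r",c[2:4]@Y,c[4:]@Y,"front",c[:2]@X)
# lids: lip ends in scene view / top view; other box and lid corner rays
for nm,p in (("tips lid free end top",[[375,60],[462,46],[497,104]]),("cent lid top",[[36,115],[135,37],[219,75]])):
    for z in (.15,.17,.21,.23): print(nm,z,cast("top",f(p),z)[:,:2].round(3).tolist())
s=lambda p:np.array([[(x)/3+210,(y-304)/3+150] for x,y in p])
print(cast("scene",s([[185,308],[205,312]]),.165).round(3), cast("scene",s([[130,357],[100,360]]),.225).round(3))
```

```text
tips [[0.4315, -0.0914], [0.4406, -0.1558], [0.5435, -0.071], [0.5538, -0.1366]] centre [ 0.49236991 -0.11368977]
len 0.11431203824988297 0.06572979539615098 yaw 0.17403308956256036 0.14732840966396382
cent [[0.4093, 0.1391], [0.4211, 0.0416], [0.4975, 0.1617], [0.4214, 0.1503], [0.5214, 0.0455], [0.4379, 0.0325]]
yaws 0.12077712328455384 0.14814022308147962 0.15465976207013085
y l/r [0.09005539 0.08952075] [-0.02830751 -0.02944494] front [0.42479463 0.42278943]
tips lid free end top 0.15 [[0.557, -0.059], [0.568, -0.119], [0.528, -0.143]]
tips lid free end top 0.17 [[0.554, -0.057], [0.565, -0.116], [0.526, -0.139]]
tips lid free end top 0.21 [[0.549, -0.053], [0.559, -0.11], [0.522, -0.132]]
tips lid free end top 0.23 [[0.546, -0.051], [0.556, -0.107], [0.519, -0.129]]
cent lid top 0.15 [[0.515, 0.172], [0.57, 0.105], [0.545, 0.048]]
cent lid top 0.17 [[0.513, 0.169], [0.567, 0.104], [0.542, 0.047]]
cent lid top 0.21 [[0.51, 0.164], [0.561, 0.102], [0.537, 0.047]]
cent lid top 0.23 [[0.508, 0.161], [0.558, 0.1], [0.535, 0.047]]
[[ 0.545 -0.126  0.165]
 [ 0.522 -0.128  0.165]] [[0.504 0.102 0.225]
 [0.525 0.12  0.225]]
```

Estimates: the tips_a hinge is at about (0.553,-0.104) with yaw 0.16 and the lid at about 1.28 rad. The centrifuge hinge is at about (0.557,0.114) with yaw 0.145 and the lid at about 1.25 rad. I'll check that the paths can be reached, then move.

```bash
cat >> h.py <<'E'
L={"tips":dict(H=(.553,-.1045,.048),yaw=.16,r=.095,h=.024,th=1.28,back=.045),
   "cent":dict(H=(.557,.114,.088),yaw=.145,r=.115,h=.027,th=1.25,back=.065)}
def frame(o):
    X=np.array([np.cos(o["yaw"]),np.sin(o["yaw"]),0]); Y=np.array([-X[1],X[0],0]); return X,Y
def ori(o,s): X,Y=frame(o); return R.from_matrix(np.c_[s*Y,s*X,[0,0,-1]]).as_quat()
def pt(o,x,z): X,Y=frame(o); p=np.array(o["H"])+x*X; p[2]+=z; return p
def arc(o,th): # TCP with front edge of the shut fingertips on the lid's outer face
    r,h=o["r"],o["h"]; return pt(o,-r*np.cos(th)+h*np.sin(th)+.0095,r*np.sin(th)+h*np.cos(th))
def waypoints(o):
    b=arc(o,o["th"]); b=pt(o,o["back"],b[2]-o["H"][2]); up=b.copy(); up[2]=.33
    return [up,b]+[arc(o,t) for t in (o["th"],1.,.75,.5,.25,.06)]
E
python3 - <<'E'
from h import *
for n,o in L.items():
    for s in (1,-1):
        q=[manip.solve_ik(list(p),list(ori(o,s))) for p in waypoints(o)]
        print(n,s,[None if a is None else np.round(a,2).tolist() for a in (q[0],q[1],q[-1])],sum(a is None for a in q))
print(np.round(waypoints(L["tips"]),3).tolist(),np.round(waypoints(L["cent"]),3).tolist())
E
```

```text
tips 1 [[0.97, 0.65, -1.33, 1.52, 0.63, 1.47, 1.35], [0.82, 0.7, -1.01, 1.73, 0.66, 1.09, 1.33], [0.97, 0.6, -0.96, 2.06, 0.68, 0.83, 1.33]] 0
tips -1 [[0.79, 0.45, -0.93, 1.53, 0.36, 1.35, -1.58], [0.65, 0.59, -0.73, 1.73, 0.45, 1.0, -1.65], [0.73, 0.48, -0.65, 2.07, 0.43, 0.73, -1.6]] 0
cent 1 [[0.56, 0.69, -1.3, 1.45, 0.66, 1.49, 0.99], [0.56, 0.85, -1.3, 1.6, 0.84, 1.35, 0.86], [0.64, 0.55, -1.13, 2.08, 0.64, 0.92, 0.87]] 0
cent -1 [[0.52, 0.63, -1.2, 1.45, 0.59, 1.46, -2.11], [0.5, 0.74, -1.14, 1.6, 0.7, 1.26, -2.19], [0.57, 0.48, -1.01, 2.08, 0.54, 0.87, -2.19]] 0
[[0.597, -0.097, 0.33], [0.597, -0.097, 0.146], [0.558, -0.104, 0.146], [0.532, -0.108, 0.141], [0.51, -0.111, 0.13], [0.491, -0.114, 0.115], [0.477, -0.117, 0.095], [0.47, -0.118, 0.078]] [[0.621, 0.123, 0.33], [0.621, 0.123, 0.206], [0.556, 0.114, 0.206], [0.527, 0.11, 0.199], [0.501, 0.106, 0.186], [0.479, 0.103, 0.167], [0.463, 0.1, 0.143], [0.454, 0.099, 0.122]]
```

```bash
cat >> h.py <<'E'
def snap(name):
    T=viewer.get_image("top"); S=viewer.get_image("scene")
    a=cv2.resize(T[150:250,180:410],(736,320),interpolation=cv2.INTER_CUBIC); b=cv2.resize(S[130:260,200:380],(388,280),interpolation=cv2.INTER_CUBIC)
    o=np.zeros((600,736,3),np.uint8); o[:320]=a; o[320:,:388]=b; cv2.imwrite(f"pics/{name}.png",o[:,:,::-1])
def approach(o,s):
    w=waypoints(o); q=list(ori(o,s)); p=np.array(manip.current_tool_pos())
    if p[2]<.33: p[2]=.36; manip.servo_line(list(p),vel=.2)
    manip.move_pose(list(w[0]),q); manip.sleep(.2); f0=np.array(manip.current_force())
    manip.servo_line(list(w[1]),vel=.15); print("dF",(np.array(manip.current_force())-f0).round(2),manip.current_clock())
    return f0
def push(o,f0,zmin):
    for p in waypoints(o)[2:]:
        manip.servo_line(list(p),vel=.1); print(np.round(manip.current_tool_pos(),3),(np.array(manip.current_force())-f0).round(2))
    while p[2]>zmin:
        p[2]-=.0015; manip.servo_line(list(p),vel=.03); f=(np.array(manip.current_force())-f0)
        if abs(f[2])>12: break
    print("end",p.round(4),f.round(2),manip.current_clock())
E
python3 - <<'E'
from h import *
effector.close(); print(manip.current_finger_gap(),manip.current_clock())
f0=approach(L["tips"],-1); np.save("f0.npy",f0); snap("a1")
E
```

```text
0.0003338742294693441 1.5417
dF [-0.48  0.62  0.13] 6.2917
```

View pics/a1.png

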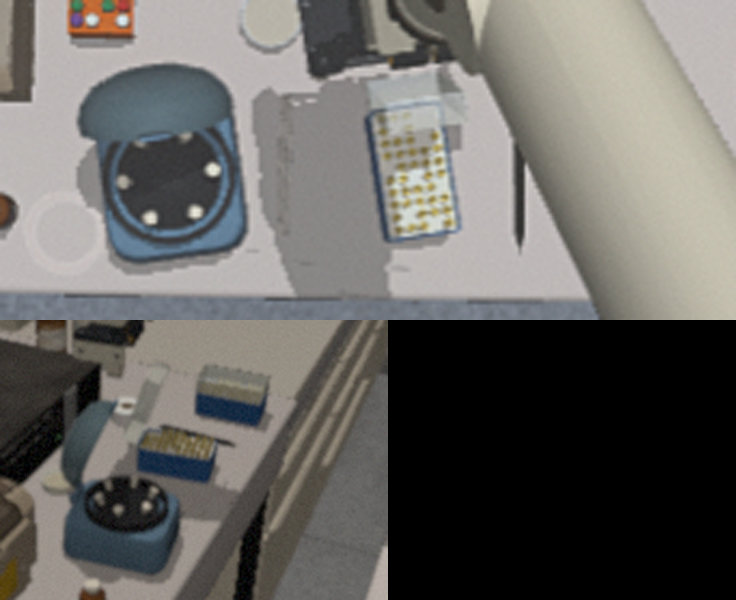

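The lid is still untouched. In the scene crop the gripper at (105,335) looks farther off than I expected, so I'm checking where it really is.

Run:
```python
from h import *
p=np.array(manip.current_tool_pos()); print(p,R.from_quat(manip.current_tcp_rot()).as_matrix().round(2).tolist())
for n in("top","scene"): print(n,proj(n,[p,p+[0,0,.1],L["tips"]["H"],L["cent"]["H"]]).round(1).tolist())
b=viewer.get_image("scene")[60:200,190:350]; cv2.imwrite("pics/a2.png",cv2.resize(b[:,:,::-1],(640,560),interpolation=cv2.INTER_CUBIC))
```

```text
[ 0.59816021 -0.0973689   0.14693407] [[0.16, -0.99, 0.0], [-0.99, -0.16, -0.0], [0.0, -0.0, -1.0]]
top [[308.0, 160.2], [313.4, 153.0], [305.9, 181.9], [228.3, 177.4]]
scene [[253.5, 156.2], [254.1, 128.5], [265.5, 183.7], [234.5, 205.7]]
```

View pics/a2.png

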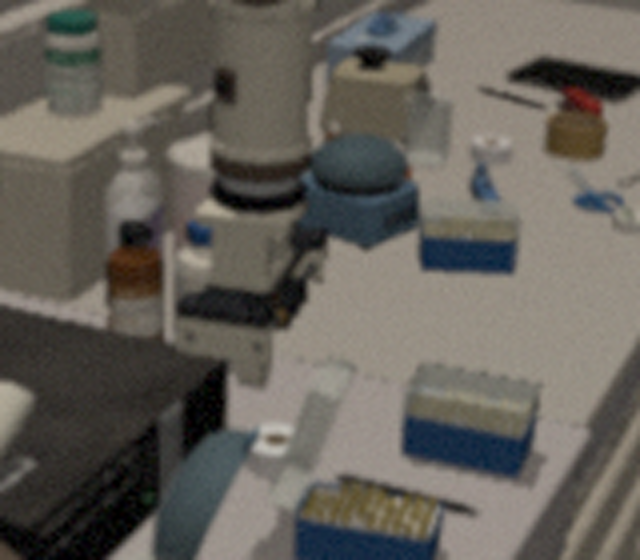

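The fingertip at crop (255,385) matches the projected TCP, behind the open lid whose free end is at (335,365). I'll push it shut now.

Run:
```python
from h import *
f0=np.load("f0.npy"); o=L["tips"]; push(o,f0,.064)
p=np.array(manip.current_tool_pos()); p[2]=.33; manip.servo_line(list(p),vel=.2)
f0=approach(L["cent"],-1); np.save("f0.npy",f0); snap("a3")
```

```text
[ 0.559 -0.104  0.146] [-0.35 -0.53 -0.19]
[ 0.532 -0.108  0.141] [-0.66 -0.36 -0.29]
[ 0.51  -0.111  0.13 ] [ 0.38 -0.04 -0.17]
[ 0.492 -0.114  0.115] [0.37 0.14 0.22]
[ 0.477 -0.117  0.095] [ 0.35 -0.54  0.48]
[ 0.47  -0.118  0.078] [ 0.79  0.23 -0.77]
end [ 0.4702 -0.1179  0.0702] [-5.85  1.05 20.28] 10.175
dF [-0.74  1.58  0.38] 14.2083
```

View pics/a3.png

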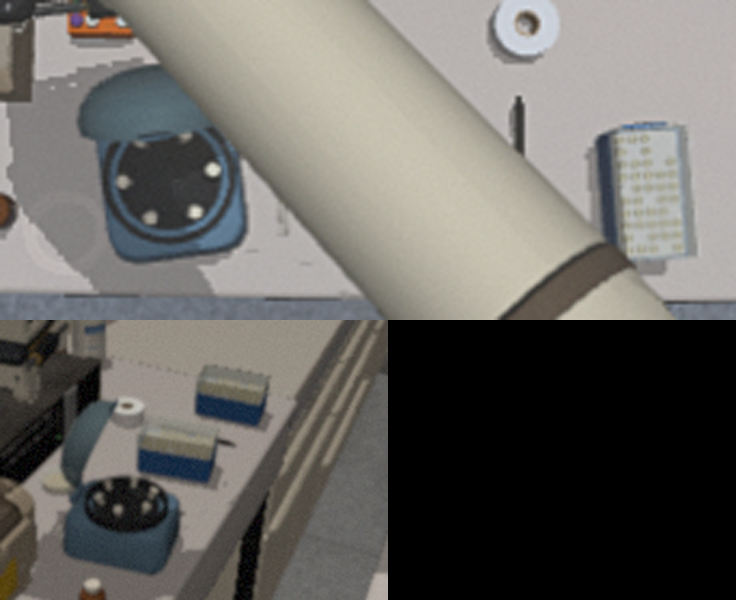

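The tips_a lid looks shut: a closed box at scene crop (178,445), and it stopped firmly at 20 N. The gripper is now behind the centrifuge lid, with no contact.

Run:
```python
from h import *
f0=np.load("f0.npy"); print(np.round(manip.current_tool_pos(),3)); push(L["cent"],f0,.103)
p=np.array(manip.current_tool_pos()); p[2]=.33; manip.servo_line(list(p),vel=.2)
manip.move_pose([.25,-.6,.36],manip.current_tcp_rot()) if manip.solve_ik([.25,-.6,.36],manip.current_tcp_rot()) is not None else print("no ik")
manip.sleep(.3); snap("a4"); print(manip.current_clock())
```

```text
[0.622 0.124 0.207]
[0.557 0.114 0.206] [-0.85  0.58 -0.36]
[0.528 0.11  0.199] [-0.86  0.89 -0.71]
[0.502 0.106 0.186] [-0.97  0.43 -0.14]
[0.48  0.103 0.167] [-1.45  1.14 -0.27]
[0.463 0.1   0.143] [-1.27  1.02 -0.39]
[0.455 0.099 0.122] [-1.14  0.23 -0.94]
end [0.4544 0.099  0.1188] [-4.65 -0.21 15.06] 17.7583
21.95
```

View pics/a4.png

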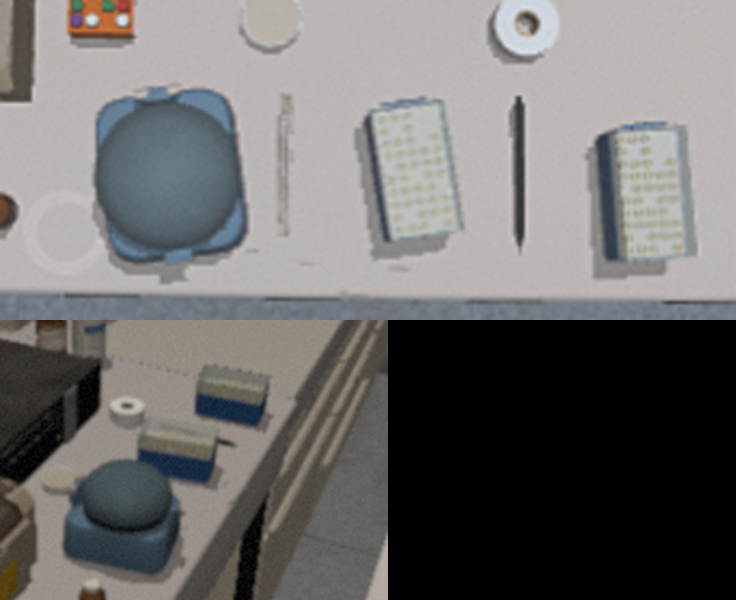

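Both lids are shut in both views, nothing else has moved visibly, and the arm is clear.

Run:
```python
from bench import manip
print(manip.hand_in(),manip.current_clock())
```

```text
the job is handed in; nothing more can be done
the job is handed in; nothing more can be done
```

I pushed both open lids shut with the closed fingertips, working from behind each lid and along its hinge arc, then moved the arm clear and handed the job in. The hand-in gives no verdict.

| Lid | Expected shut height | Commanded fingertip height at stop | Stop force |
|---|---|---|---|
| Tip box (tips_a) | 72 mm | 70 mm | 20 N |
| Centrifuge | about 118 mm | 119 mm | 15 N |

- **Lids:** both stops were far firmer than the hinges' own resistance of 1 to 2 N, and the heights fit shut lids. I did not read the lid angles themselves; "shut" rests on these stops and the last pictures.
- **Surroundings:** in the last top and scene pictures, all three lids look shut. The centrifuge, both tip boxes, forceps, pen, petri dish and label roll stand where they were, judged by eye. The beaker was outside that last crop and the bottle only partly in it, but the arm registered no contact beyond the light pushing forces.
- **Time:** the clock stood at about 22 s of the 56 s allowed just before the hand-in.

No check failed. The one thing I questioned was the gripper looking too far away in one picture. Projecting its position into that view matched where the fingertip appeared, so I carried on.

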